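# Draw the casting frame shut with the tapered drift

## Robot

A 6-joint arm with a two-finger parallel gripper is mounted at the origin on a cart in front of the work surface, level with it; the furniture and walls round the work are solid. World frame = base frame: x ahead of the robot, y to its left, z up, the work surface at z = 0. Lengths are in mm, angles in rad, forces in N, time in s.
With the tool pointing down it reaches from about 350 to 775 mm from the base axis. Payload 7.3 kg.
Tool frame: the origin (TCP) lies midway between the tips of the shut fingers; the grasp point (between the pads) lies 19 mm behind it; z points along the fingers, x is the direction in which the jaws open and shut, and the axes are right-handed (so a half turn about z gives the same grasp; the last joint's range is limited). The gripper opens to 92 mm and grips with 3 to 60 N. Pads are 19 mm wide; open, the fingers measure 130 mm over their backs; the gripper's body (75 mm by 190 mm) begins 47 mm behind the grasp point.
Start: joints at [0.98, 0.342, 1.524, -0, 1.275, -0.146], TCP at [225.886, 473.945, 188.541] pointing down, gripper open.
Joint ranges: [-2.53, 2.53], [-0.77, 2.02], [0.04, 2.7], [-1, 4.14], [0.28, 2.66], [-3.11, 3.11]. Speed limits (rad/s): [2.57, 2.57, 3.14, 3.14, 3.14, 3.14].

## Interface

Orientations are given as [roll, pitch, yaw] about the fixed x, y, z axes, in that order (R = Rz(yaw) Ry(pitch) Rx(roll)).
In Python, from plant import bot gives the robot as it stands.
- The arm moves only by the shell command python3 -m pendant 'ROWS' [OPENING]. ROWS is JSON, a list of rows, each an object with "linear": the shift along the world's x, y, z in mm, a list of three; "twist": the turn about the world's z in degrees. In form: [{"linear": [x, y, z], "twist": twist}, ...]. A call has 1 to 20 rows; each row is the pose to reach, as a shift and turn from the pose commanded when the call began; what a row does not reach only later rows make up. A row lasts 1/8 s, in which the tool goes at most 62.5 mm and 10.7 degrees, less where a joint would pass 70% of its speed; a pose out of reach is approached as far as the arm can. A call with a gripper value outside its range is refused whole. OPENING is the closure in counts, from 0 (fully open) to 255 (shut), set as the call begins (- or left out, the last holds). The fingers move at their own pace and stop on an object; the grip force is fixed at half the most. Time passes only in rows, so rows that repeat a pose let the fingers close. It gives the time, the measured TCP pose, the force and the opening at its end, in the units of the state.
- bot.get_obs(): the state, without advancing time (a new reading comes with each control period).
- bot.capture(name): name is "side" or "top" or "wrist"; returns a dict with "frame" (420x560x3 uint8, blue, green, red), "z_map" (420x560 float32, mm along the optical axis (not along the pixel's ray), 0 where there is no reading), "fx", "fy", "cx", "cy" (pixels), "k1" (the pictures are not rectified: a ray, as slopes to the right and down, at radius r is drawn at 1 + k1 r^2 times it, then the intrinsics apply), "rvec" (rotation vector, rad) and "tvec" (3), from world to camera coordinates, as OpenCV has them. Camera axes: x right, y down, z forward; pixel columns grow to the right and rows downward; lengths in mm; the calibration is good to about 2 mm. A picture is of the moment at which its call begins.
- bot.close_job(): hands the job in, once; it reports no verdict.
The state is a dict: "time": time; "joint_positions": joint angles; "dq": joint speeds; "tau": joint torques, N m; "tool_pos": TCP position; "tcp_rot": TCP orientation; "contact_force": force on the tool from outside, world axes, zero at the start; "moment": the same for the moment, N m; "grip_width": finger opening in mm.
Only numpy, scipy, OpenCV 4.12 (cv2) and the standard library are available. Lean on these libraries where they do the work, as an engineer would, in place of code of your own. Each camera call takes 0.05 s, during which the arm holds its last target. There are 200 camera calls.

## Task

Close the wooden casting frame: push its sliding end in until it comes up against the foam seal, where the hole in its tongue nearly covers the hole in the block underneath. Then take the tapered drift from its stand and press it down through both holes, so that its taper draws the end the last few millimetres into line, until the collar sits flat on the tongue. Leave the drift standing there and do not disturb the pot, the stamp or the ring cutter.

Things in the scene. Friction and masses are not known exactly. Their poses are not given: they have to be found in the camera images.
- frame: Wooden casting frame, fixed to the table: an open-topped plywood box 190 mm long, 150 wide, walls 12 thick and 84 high, with its sliding end towards the robot and a drilled block in front of that end. Origin on the table; z up, x = the direction in which the end is pushed shut (roughly away from the robot). Side walls span x -65 to +125 mm at y = +-69 mm; hole axis at x = -90 mm.
- lower_hole (a point): Centre of the top edge of the hole in the frame's fixed block, 46 mm above the table. The hole is upright, 17 mm in diameter, and goes through the block to the table. The block is 60 mm along x and 46 wide, with a 9 mm guide strip on either side, 54 mm high. Axes as the frame's.
- upper_hole (a point): Centre of the top edge of the 17 mm through hole in the tongue of the sliding end, 54.5 mm above the table. The tongue is a flat strip 44 mm wide, 8 thick, sliding on top of the block along the frame's x only. With the end just touching the seal this hole is still 6 mm short (-x) of lower_hole; shut properly, it is straight above it.
- push_face (a point): Point on the outer (robot) side of the sliding end board, mid-width, 74.5 mm above the table, always 80 mm beyond upper_hole along x. The board is 12 mm thick, 122 wide, top edge 90.5 mm above the table. Above the tongue (top at 54.5 mm) its face is bare: push it there along x with closed fingertips held down from above.
- seal: The two black foam strips on the inner side of the sliding end, which meet stop battens on the frame's side walls. The end slides with about 1.5 N friction and stays where it is left, 20 to 42 mm drawn out at the start. Against the stops the foam pushes back 1.3 N per mm: pushed in and let go, the end springs back to 6 mm short of alignment. Origin = the frame's when they touch the stops.
- drift_grip (a point): Centre of the square wooden grip (24 x 24 mm, 44 high, faces along this point's x and y) of the loose drift, upright, 80 mm above its tip. Below it: collar 28 mm across and 6 thick (underside 52 mm above the tip), shank 16 mm across and 16 long, taper down over 36 mm to a 5 mm tip. 0.12 kg. This point is 82.5 mm above the table when the collar is on the tongue. Pressing home takes under 10 N.
- drift_tip (a point): Tip (lower end) of the drift, on its axis; z points to the grip.
- stand_hole (a point): Centre of the top of the fixed wooden stand, a block 70 x 70 x 58 mm high with an 18 mm upright through hole in which the drift stands at the start, collar on the block, tip 6 mm above the table. Lift the drift 60 mm to clear it. The stand is either left or right of the frame.
- pot: Bystander: grey thrown pot, 93 mm wide, 94 mm high, standing on the other side of the frame from the stand; origin at the centre of its underside.
- stamp: Bystander: small wooden pattern stamp, 34 x 34 x 58 mm, behind the frame on the left; origin at the centre of its underside.
- cutter: Bystander: tin ring cutter, 70 mm across, 24 mm high, behind the frame on the right; origin at the centre of its underside.
Mind the look-alikes: they are no part of the job. Leave any pink or purple look-alike of the part that bears drift_grip alone.

How it is judged (in metres and radians):
On the way, in this order (a step that is already met when the one before it is completed fails the run):
1. the sliding end has been pushed in, its hole within 11 mm of the hole below (horizontal distance between upper_hole and lower_hole below 0.011 m), for 0.2 s.
2. the drift's tip is through the tongue and in the block's hole while the holes are still more than 3 mm out of line (z of drift_tip in the frame of lower_hole below -0.002 m and horizontal distance between drift_tip and lower_hole below 0.0085 m and horizontal distance between upper_hole and lower_hole above 0.003 m), for 0.02 s.
At the end, for the whole second after the job is handed in: The drift stands upright (within 0.1 rad) through both holes with its collar down on the tongue (within 4 mm), and the two holes are in line within 3 mm (horizontal distance between upper_hole and lower_hole below 0.003 m and z of drift_tip in the frame of lower_hole below -0.0405 m and horizontal distance between drift_tip and lower_hole below 0.006 m and angle between drift_tip's own z axis and vertical below 0.1 rad); the robot touches nothing.
It fails at once if the pot, the stamp or the ring cutter is moved by more than 30 mm (distance of any of pot, stamp, cutter from where it was at the start of the episode above 0.03 m).
It fails at once if the pot is tipped (angle between pot's own z axis and vertical above 0.35 rad).
It also fails if it takes over 59 s, if anything falls off the work surface, if the arm or the gripper's body presses on something with over 40 N, if the wrist force passes 120 N, or if a joint passes its speed limit or range.

## Working session

There is one attempt and no reset: what is moved stays moved. The work goes in short steps, Python scripts to look and compute and a shell command to move; the robot and the scene stay as the last step left them, time stands still between calls to the robot, and variables do not carry over. Pictures are saved under pics/ and viewed, about 8 in all and at most 12, crops included, and the job is handed in when it is done.

```bash
mkdir -p pics; ls
cat > h.py <<'E'
import numpy as np, cv2
from plant import bot
def cap(n):
    c=bot.capture(n); np.save(f'/tmp/{n}.npy',c,allow_pickle=True); return c
def load(n): return np.load(f'/tmp/{n}.npy',allow_pickle=True).item()
def ray(c,u,v):
    d=np.array([(u-c['cx'])/c['fx'],(v-c['cy'])/c['fy']]); s=d.copy()
    for _ in range(20): s=d/(1+c['k1']*(s@s))
    R=cv2.Rodrigues(np.array(c['rvec'],float))[0]; t=np.array(c['tvec'],float).ravel()
    return -R.T@t, R.T@np.array([s[0],s[1],1.])
def onz(c,u,v,z):
    o,d=ray(c,u,v); return o+d*(z-o[2])/d[2]
def dep(c,u,v):
    o,d=ray(c,u,v); return o+d*c['z_map'][int(v),int(u)]
def cloud(c):
    R=cv2.Rodrigues(np.array(c['rvec'],float))[0]; t=np.array(c['tvec'],float).ravel()
    h,w=c['z_map'].shape; V,U=np.mgrid[:h,:w]
    d=np.stack([(U-c['cx'])/c['fx'],(V-c['cy'])/c['fy']],-1); s=d.copy()
    for _ in range(20): s=d/(1+c['k1']*(s**2).sum(-1,keepdims=True))
    P=np.concatenate([s,np.ones((h,w,1))],-1)*c['z_map'][...,None]
    return (P-t)@R
E
python3 - <<'E'
from h import *
o=bot.get_obs(); print({k:np.round(v,3).tolist() for k,v in o.items()})
for n in('top','side'):
    c=cap(n); cv2.imwrite(f'pics/{n}0.png',c['frame']); print(n,c['fx'],c['k1'],ray(c,280,210))
E
```

```text
pics
{'time': 0.0, 'joint_positions': [0.98, 0.343, 1.525, -0.0, 1.275, -0.146], 'dq': [-0.001, -0.002, -0.0, 0.001, 0.001, -0.001], 'tau': [-0.0, -43.124, -24.422, 0.072, 0.056, -0.0], 'tool_pos': [225.623, 473.535, 187.853], 'tcp_rot': [-3.141, 0.002, 1.126], 'contact_force': [-0.324, 0.398, -1.338], 'moment': [-0.023, -0.002, -0.013], 'grip_width': 91.922}
top 427.71885883605216 0.04620906077702038 (array([ 5.00534936e+02, -5.76487854e-01,  1.04557395e+03]), array([ 0.12504808, -0.01387457, -0.99208792]))
side 484.72243125299764 0.006186877942758082 (array([ 363.03993488, -977.33101226,  671.30747703]), array([ 0.21565419,  0.8459797 , -0.48810918]))
```

View pics/top0.png

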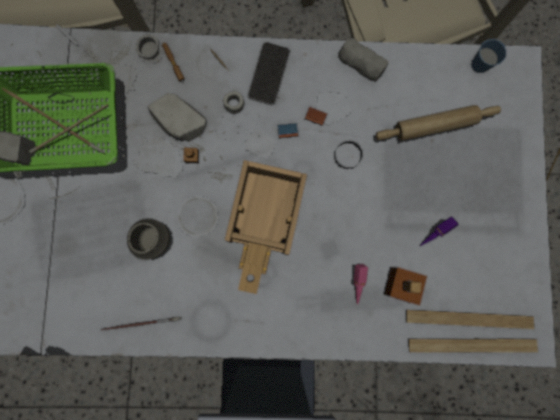

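View pics/side0.png

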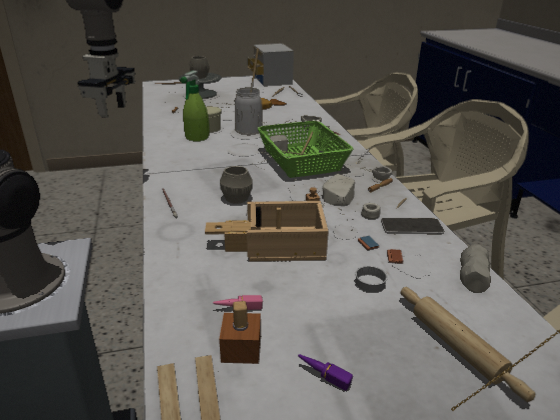

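The top view shows the frame at (266,210) with its tongue hole at about (250,279) and the pot at (150,238). The drift's wooden grip stands in the brown stand at (413,287), or (240,315) in the side view.

Things that could be taken for the drift are the pink look-alike lying at top (360,283) and the purple one at (438,232). Others are the stamp (191,155) and the wooden strips (470,320). By the description, I choose the upright wooden one in the stand. I'll check that in a crop and measure.

Run:
```python
from h import *
t=load('top'); s=load('side')
a=cv2.resize(t['frame'][155:300,220:310],None,fx=4,fy=4,interpolation=cv2.INTER_CUBIC)
b=cv2.resize(t['frame'][260:310,380:435],None,fx=6,fy=6,interpolation=cv2.INTER_CUBIC)
d=cv2.resize(s['frame'][290:370,210:275],None,fx=4,fy=4,interpolation=cv2.INTER_CUBIC)
im=np.zeros((600,800,3),np.uint8)
im[:580,:360]=a; im[:300,370:700]=b; im[:0]=0; d=d[:280]; im[305:585,370:630]=d
cv2.imwrite('pics/crop1.png',np.clip(im*1.8,0,255).astype(np.uint8))
P=cloud(t)
def stats(zlo,zhi,xr,yr,n):
    m=(P[...,2]>zlo)&(P[...,2]<zhi)&(P[...,0]>xr[0])&(P[...,0]<xr[1])&(P[...,1]>yr[0])&(P[...,1]<yr[1])
    q=P[m]; 
    if len(q)<4: print(n,len(q)); return
    r=cv2.minAreaRect(q[:,:2].astype(np.float32)); print(n,len(q),q.mean(0).round(1),[np.round(v,1) for v in r])
    return q
for (u,v) in [(250,279),(250,288),(413,287),(266,210),(250,165),(300,172),(228,238),(288,249),(150,222),(360,283),(400,280)]: print((u,v),dep(t,u,v).round(1))
c=dep(t,413,287); stats(90,125,(c[0]-40,c[0]+40),(c[1]-40,c[1]+40),'grip'); stats(48,64,(c[0]-60,c[0]+60),(c[1]-60,c[1]+60),'stand')
# side cloud too
P=cloud(s); stats(90,125,(c[0]-40,c[0]+40),(c[1]-40,c[1]+40),'grip side'); stats(53,63,(c[0]-60,c[0]+60),(c[1]-60,c[1]+60),'stand side')
```

```text
(250, 279) [462.4  52.6  -6.2]
(250, 288) [444.5  48.7  55.1]
(413, 287) [ 459.4 -307.   106.7]
(266, 210) [630.2  19.1   8.5]
(250, 165) [724.1  57.7  81.1]
(300, 172) [711.5 -57.6  81. ]
(228, 238) [555.3 101.2  78.4]
(288, 249) [534.2 -34.5  83.6]
(150, 222) [585.9 275.2  83.9]
(360, 283) [ 462.  -205.    42.3]
(400, 280) [ 472.  -294.3   54.9]
grip 135 [ 458.9 -310.1  104.4] [array([ 458.8, -311.9]), array([23.5, 23.5]), np.float64(86.0)]
stand 832 [ 459.7 -309.7   56.1] [array([ 459.5, -313. ]), array([73. , 71.7]), np.float64(75.1)]
grip side 206 [ 459.3 -322.   102.3] [array([ 460. , -318.2]), array([25.1, 23.8]), np.float64(88.1)]
stand side 887 [ 458.7 -323.5   57. ] [array([ 460. , -317.1]), array([73.4, 70.1]), np.float64(74.9)]
```

View pics/crop1.png

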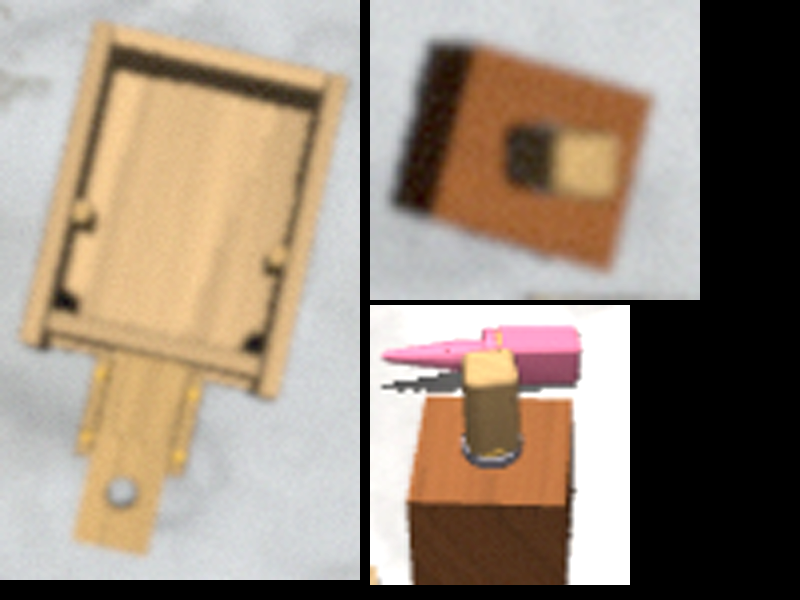

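The crop confirms the choice: a bare-wood square grip stands upright in the stand, while the pink look-alike lies beside it. The tongue hole is at crop (121,492), and the frame's outer rim corners are at (97,22), (347,78), (275,398) and (22,342).

Run:
```python
from h import *
t=load('top')
f=lambda x,y,z: onz(t,220+(x-1.5)/4,155+(y-1.5)/4,z)
bl,br,fr,fl=[f(*p,84)[:2] for p in((97,22),(347,78),(275,398),(22,342))]
print(bl,br,fr,fl, np.linalg.norm(bl-fl),np.linalg.norm(br-fr),np.linalg.norm(bl-br))
A=np.array([[125,75],[125,-75],[-65,-75],[-65,75]],float); B=np.array([bl,br,fr,fl])
a=A-A.mean(0); b=B-B.mean(0)
yaw=np.arctan2((a[:,0]*b[:,1]-a[:,1]*b[:,0]).sum(),(a*b).sum()); R=np.array([[np.cos(yaw),-np.sin(yaw)],[np.sin(yaw),np.cos(yaw)]])
o=B.mean(0)-R@A.mean(0); print('yaw',yaw,np.degrees(yaw),'origin',o,'res',(A@R.T+o-B).round(1).tolist())
print('lower',o+R@[-90,0]); uh=f(121,492,54.5)[:2]; l=R.T@(uh-o); print('upper',uh,'in frame',l,'push face',uh+R@[80,0])
# depth-based push face : board top points
print('grip top from z=110.5', [onz(t,380+(x-2.5)/6,260+(y-2.5)/6,112.5).round(1) for x,y in ((554,128),(616,128),(616,194),(554,194))])
```

```text
[734.33552045  71.97551465] [706.41428039 -72.10947868] [522.81947869 -35.58258796] [550.08019572 106.77981923] 187.51363765774965 187.19312209010727 146.76539424198816
yaw -0.19107013186854765 -10.947512147075871 origin [598.95832174  23.46310663] res [[1.6, 1.4], [1.0, -1.8], [-1.9, -2.2], [-0.7, 2.7]]
lower [510.59618054  40.55497609]
upper [467.71022119  49.94195905] in frame [-133.88818093    1.07169661] push face [546.2543467  34.7491862]
grip top from z=110.5 [array([ 476.6, -432.1,  112.5]), array([ 477.3, -454.2,  112.5]), array([ 454. , -453.4,  112.5]), array([ 453.2, -431.3,  112.5])]
```

```bash
python3 -m pendant '[{"linear":[60,-90,20],"twist":5},{"linear":[100,-150,30],"twist":10},{"linear":[140,-210,40],"twist":14.5},{"linear":[180,-270,40],"twist":14.5},{"linear":[210,-320,40],"twist":14.5},{"linear":[240,-380,40],"twist":14.5},{"linear":[264,-430,40],"twist":14.5},{"linear":[264,-430,40],"twist":14.5},{"linear":[264,-430,40],"twist":14.5},{"linear":[264,-430,40],"twist":14.5},{"linear":[264,-430,40],"twist":14.5}]' 255
python3 - <<'E'
from h import *
c=cap('wrist'); cv2.imwrite('pics/w1.png',np.clip(c['frame']*1.5,0,255).astype(np.uint8)); print(ray(c,280,210))
E
```

```text
time: 1.48
tool_pos: [489.2, 45.3, 228.5]
tcp_rot: [-3.141, -0.0, 1.381]
contact_force: [-0.4, 0.1, -0.7]
grip_width: 0.4
(array([424.4253417 ,  57.80262447, 425.37270856]), array([ 0.23439459, -0.0521192 , -0.97077602]))
```

View pics/w1.png

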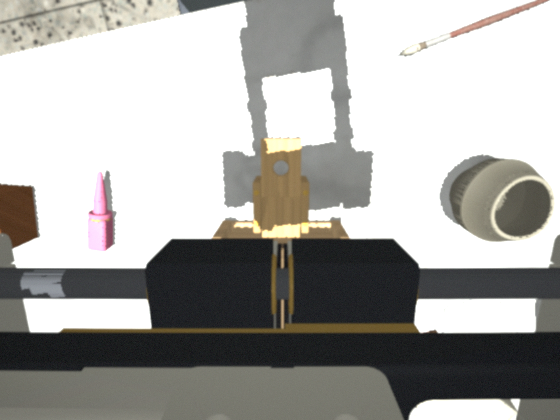

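The wrist view shows the tongue hole at about (281,168) and the drilled block and the end board below it. The pot is on the right at (500,200), and the pink look-alike on the left is clear of the path.

Run:
```python
from h import *
c=load('wrist'); g=c['frame'].astype(int)
sub=g[155:182,266:296]; sat=sub.max(2)-sub.min(2); m=(sat<25)
print(m.astype(int).sum()); m=cv2.morphologyEx(m.astype(np.uint8),cv2.MORPH_OPEN,np.ones((3,3)))
n,l,s,ce=cv2.connectedComponentsWithStats(m); print(s.tolist(),ce.round(1).tolist())
for i in range(1,n): print(onz(c,266+ce[i][0],155+ce[i][1],54.5).round(1))
print(onz(c,281,168,54.5))
# lower-block guide strips & tongue edges in depth
P=cloud(c)
q=P[(abs(P[...,2]-54.5)<3)&(P[...,0]>430)&(P[...,0]<500)&(abs(P[...,1]-48)<40)]
print(len(q),[np.round(v,1) for v in cv2.minAreaRect(q[:,:2].astype(np.float32))])
```

```text
189
[[0, 0, 30, 27, 621], [7, 5, 16, 15, 189]] [[14.5, 13.2], [14.5, 12.2]]
[466.4  47.7  54.5]
[467.33044421  48.04142485  54.5       ]
2467 [array([470.4,  47.3]), array([63.3, 71.1]), np.float64(79.2)]
```

```bash
python3 -m pendant '[{"linear":[20,-4,-40]},{"linear":[20,-4,-90]},{"linear":[20,-4,-130]},{"linear":[20,-4,-155]},{"linear":[20,-4,-162]},{"linear":[20,-4,-162]},{"linear":[20,-4,-162]}]'
python3 -m pendant '[{"linear":[9.8,-1.9,0]},{"linear":[19.6,-3.8,0]},{"linear":[24.5,-4.8,0]},{"linear":[29.5,-5.7,0]},{"linear":[34.4,-6.7,0]},{"linear":[39.3,-7.6,0]},{"linear":[44.2,-8.6,0]},{"linear":[44.2,-8.6,0]}]'
```

```text
schema error: expected keys linear, twist
schema error: expected keys linear, twist
```

```bash
python3 -m pendant '[{"linear":[20,-4,-40],"twist":0},{"linear":[20,-4,-90],"twist":0},{"linear":[20,-4,-130],"twist":0},{"linear":[20,-4,-155],"twist":0},{"linear":[20,-4,-162],"twist":0},{"linear":[20,-4,-162],"twist":0},{"linear":[20,-4,-162],"twist":0}]' && 
python3 -m pendant '[{"linear":[9.8,-1.9,0],"twist":0},{"linear":[19.6,-3.8,0],"twist":0},{"linear":[24.5,-4.8,0],"twist":0},{"linear":[29.5,-5.7,0],"twist":0},{"linear":[34.4,-6.7,0],"twist":0},{"linear":[39.3,-7.6,0],"twist":0},{"linear":[44.2,-8.6,0],"twist":0},{"linear":[44.2,-8.6,0],"twist":0}]'
```

```text
time: 2.4
tool_pos: [510.7, 40.2, 67.8]
tcp_rot: [3.139, -0.0, 1.38]
contact_force: [0.1, -0.5, 1.2]
grip_width: 0.7
time: 3.4
tool_pos: [554.4, 31.3, 66.5]
tcp_rot: [3.141, -0.0, 1.379]
contact_force: [-0.1, 0.4, -0.2]
grip_width: 0.2
```

```bash
python3 -m pendant '[{"linear":[4.9,-1,0],"twist":0},{"linear":[9.8,-1.9,0],"twist":0},{"linear":[13.7,-2.7,0],"twist":0}]' && python3 -m pendant '[{"linear":[3.9,-0.8,0],"twist":0},{"linear":[3.9,-0.8,0],"twist":0}]'; python3 -m pendant '[{"linear":[2.9,-0.6,0],"twist":0},{"linear":[2.9,-0.6,0],"twist":0},{"linear":[2.9,-0.6,0],"twist":0}]'
python3 - <<'E'
from h import *
c=cap('wrist'); a=c['frame'][130:250,200:360]
t=cap('top'); b=t['frame'][210:300,220:310]
im=np.zeros((600,800,3),np.uint8); im[:360,:480]=cv2.resize(a,None,fx=3,fy=3); im[:540//2,490:760]=cv2.resize(b,None,fx=3,fy=3)
cv2.imwrite('pics/p2.png',np.clip(im*1.6,0,255).astype(np.uint8))
E
```

```text
time: 3.78
tool_pos: [568.2, 28.6, 66.5]
tcp_rot: [3.141, -0.0, 1.379]
contact_force: [0.2, -0.5, -0.2]
grip_width: 0.6
time: 4.03
tool_pos: [571.9, 27.8, 66.5]
tcp_rot: [3.141, -0.0, 1.379]
contact_force: [-0.2, 0.7, -0.1]
grip_width: 0.8
time: 4.4
tool_pos: [574.5, 27.3, 66.5]
tcp_rot: [-3.142, -0.0, 1.379]
contact_force: [-0.5, -0.1, 1.0]
grip_width: 0.9
```

View pics/p2.png

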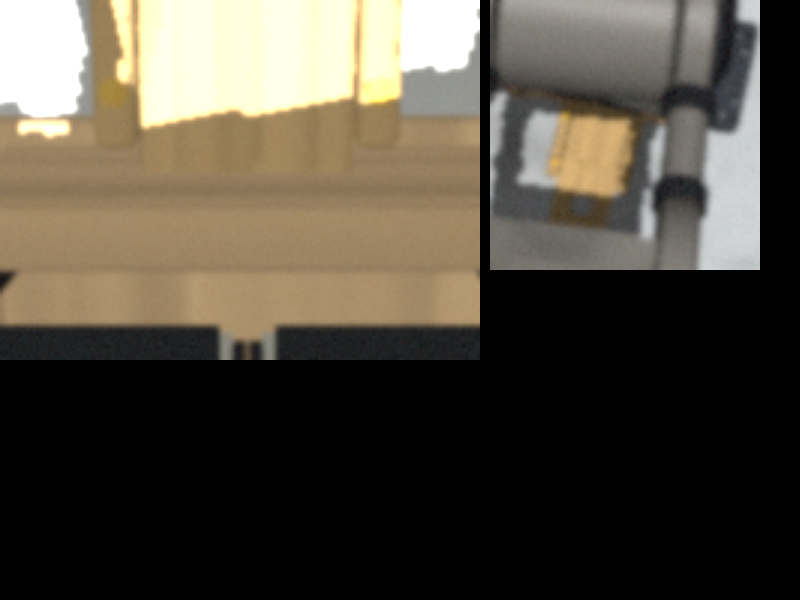

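The wrist view shows the tongue at the top and the board face and edge at rows 120-270 of the crop, with the fingertips at the bottom (245,340). The top view is hidden by the arm. I need to see whether the fingers are in front of the board, so I'll check the depths.

Run:
```python
from h import *
c=load('wrist'); P=cloud(c)
for u in (250,282,320):
  for v in range(130,262,6): print(u,v,P[v,u].round(0).tolist(), c['frame'][v,u].tolist()) if u!=320 else 0
R=cv2.Rodrigues(np.array(c['rvec'],float))[0]
p=R@np.array([574.5,27.3,66.5])+np.array(c['tvec']).ravel(); print('tcp px',c['cx']+c['fx']*p[0]/p[2],c['cy']+c['fy']*p[1]/p[2])
```

```text
250 130 [508.0, 20.0, 55.0] [130, 191, 226]
250 136 [511.0, 20.0, 54.0] [131, 193, 226]
250 142 [515.0, 19.0, 54.0] [135, 195, 229]
250 148 [518.0, 18.0, 55.0] [139, 203, 234]
250 154 [522.0, 17.0, 55.0] [143, 210, 238]
250 160 [525.0, 16.0, 54.0] [143, 212, 239]
250 166 [529.0, 16.0, 55.0] [143, 211, 239]
250 172 [533.0, 15.0, 56.0] [72, 106, 127]
250 178 [536.0, 14.0, 56.0] [56, 81, 98]
250 184 [540.0, 13.0, 54.0] [57, 83, 100]
250 190 [542.0, 14.0, 66.0] [58, 77, 91]
250 196 [542.0, 16.0, 84.0] [57, 78, 92]
250 202 [544.0, 16.0, 91.0] [63, 85, 101]
250 208 [547.0, 15.0, 92.0] [64, 85, 101]
250 214 [550.0, 15.0, 92.0] [60, 82, 97]
250 220 [574.0, 2.0, 13.0] [59, 79, 93]
250 226 [578.0, 1.0, 13.0] [62, 82, 98]
250 232 [584.0, -0.0, 11.0] [61, 81, 98]
250 238 [537.0, 26.0, 176.0] [42, 54, 63]
250 244 [537.0, 26.0, 181.0] [22, 22, 22]
250 250 [537.0, 27.0, 186.0] [21, 18, 17]
250 256 [537.0, 27.0, 190.0] [23, 22, 22]
282 130 [511.0, 39.0, 56.0] [140, 205, 235]
282 136 [515.0, 39.0, 54.0] [138, 204, 235]
282 142 [518.0, 38.0, 55.0] [141, 206, 235]
282 148 [522.0, 37.0, 55.0] [140, 204, 235]
282 154 [525.0, 37.0, 56.0] [140, 205, 234]
282 160 [529.0, 36.0, 55.0] [140, 204, 235]
282 166 [533.0, 35.0, 55.0] [138, 200, 232]
282 172 [536.0, 34.0, 54.0] [55, 80, 94]
282 178 [540.0, 34.0, 55.0] [55, 79, 95]
282 184 [544.0, 33.0, 55.0] [54, 78, 95]
282 190 [545.0, 33.0, 67.0] [59, 77, 91]
282 196 [546.0, 33.0, 84.0] [59, 79, 91]
282 202 [547.0, 32.0, 92.0] [64, 86, 102]
282 208 [550.0, 32.0, 91.0] [65, 86, 101]
282 214 [554.0, 31.0, 91.0] [64, 85, 99]
282 220 [578.0, 26.0, 13.0] [61, 82, 97]
282 226 [583.0, 25.0, 12.0] [69, 92, 110]
282 232 [588.0, 24.0, 13.0] [67, 90, 107]
282 238 [593.0, 23.0, 13.0] [70, 91, 108]
282 244 [564.0, 29.0, 108.0] [47, 59, 69]
282 250 [565.0, 29.0, 115.0] [41, 48, 55]
282 256 [564.0, 29.0, 123.0] [38, 48, 56]
tcp px 282.255373383501 237.17347080280615
```

Run:
```python
from h import *
c=load('wrist'); P=cloud(c); print(ray(c,280,210)[0])
for v in (234,237,240,243,246,250,256): print(v,[P[v,u].round(0).tolist() for u in (272,275,279,285,289)])
s=cap('side'); a=s['frame'][150:270,190:340]; cv2.imwrite('pics/s3.png',np.clip(cv2.resize(a,None,fx=5,fy=5,interpolation=cv2.INTER_CUBIC)*1.6,0,255).astype(np.uint8))
```

```text
[509.67615748  39.96984035 263.39484538]
234 [[588.0, 16.0, 13.0], [589.0, 19.0, 12.0], [589.0, 22.0, 14.0], [590.0, 26.0, 13.0], [591.0, 30.0, 13.0]]
237 [[591.0, 16.0, 12.0], [591.0, 18.0, 12.0], [591.0, 21.0, 14.0], [593.0, 26.0, 11.0], [593.0, 29.0, 12.0]]
240 [[538.0, 32.0, 178.0], [593.0, 18.0, 13.0], [594.0, 21.0, 12.0], [595.0, 25.0, 12.0], [595.0, 29.0, 13.0]]
243 [[538.0, 32.0, 181.0], [563.0, 26.0, 109.0], [564.0, 28.0, 106.0], [565.0, 31.0, 105.0], [564.0, 33.0, 109.0]]
246 [[538.0, 32.0, 183.0], [562.0, 26.0, 114.0], [565.0, 28.0, 109.0], [565.0, 31.0, 110.0], [564.0, 33.0, 113.0]]
250 [[538.0, 32.0, 186.0], [563.0, 26.0, 119.0], [565.0, 28.0, 114.0], [565.0, 30.0, 115.0], [564.0, 33.0, 119.0]]
256 [[539.0, 32.0, 187.0], [540.0, 32.0, 185.0], [564.0, 28.0, 124.0], [565.0, 30.0, 123.0], [541.0, 36.0, 184.0]]
```

View pics/s3.png

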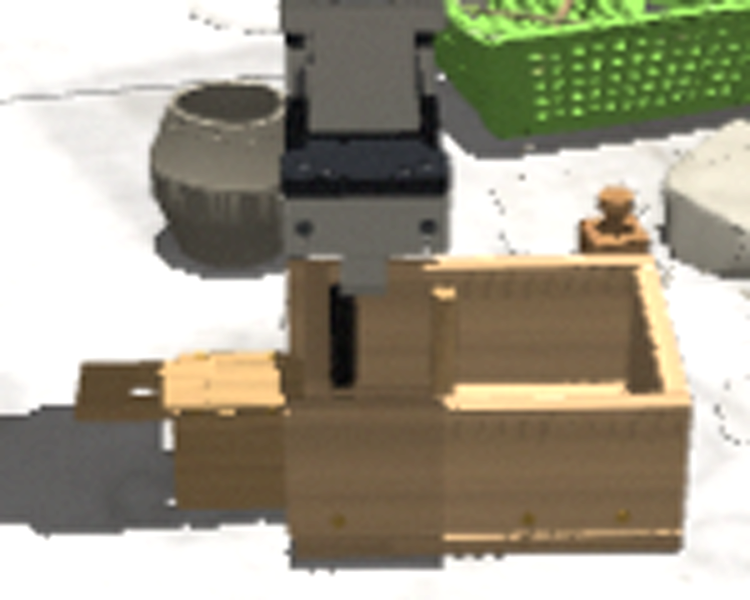

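The side view shows the shut fingertips ending at crop (362,292), above the rim and beyond the board. The board hasn't moved. The reported TCP z of 66.5 would put the tips inside the box, so I'll triangulate the real tip height before pushing again, and back off first.

```bash
python3 - <<'E'
from h import *
s=load('side')
for x in (345,362,385):
    o,d=ray(s,190+(x-2)/5,150+(292-2)/5); print('side tip', (o+d*(27.3-o[1])/d[1]).round(1))
P=cloud(s); print(P[206,262].round(1),P[203,262].round(1))
E
python3 -m pendant '[{"linear":[0,0,15],"twist":0},{"linear":[-30,5.8,15],"twist":0},{"linear":[-60,11.6,15],"twist":0},{"linear":[-60,11.6,15],"twist":0},{"linear":[-60,11.6,0],"twist":0},{"linear":[-60,11.6,0],"twist":0}]'
```

```text
side tip [565.7  27.3 103.7]
side tip [574.1  27.3 102.7]
side tip [585.5  27.3 101.3]
[571.2  13.2 116.1] [570.3   8.6 126.8]
time: 5.3
tool_pos: [514.4, 38.7, 65.3]
tcp_rot: [-3.14, 0.0, 1.379]
contact_force: [-0.2, 0.5, 0.7]
grip_width: 0.0
```

Both cameras put the real tips at z≈102.5-103.5, which is 36-37 mm higher than reported, while x and y agree. I'll allow for +36.5 in z and bring the tips down to about 67, checking the force.

```bash
python3 -m pendant '[{"linear":[0,0,-15],"twist":0},{"linear":[0,0,-25],"twist":0},{"linear":[0,0,-31],"twist":0},{"linear":[0,0,-35],"twist":0},{"linear":[0,0,-35],"twist":0}]' && 
python3 -m pendant '[{"linear":[9.8,-1.9,0],"twist":0},{"linear":[17.6,-3.4,0],"twist":0},{"linear":[22.5,-4.4,0],"twist":0},{"linear":[27.4,-5.3,0],"twist":0},{"linear":[32.3,-6.3,0],"twist":0}]'
python3 - <<'E'
from h import *
c=cap('wrist'); P=cloud(c)
for v in range(180,262,6): print(v,P[v,265].round(0).tolist(),P[v,279].round(0).tolist(),P[v,285].round(0).tolist())
E
```

```text
time: 5.92
tool_pos: [514.5, 38.8, 31.3]
tcp_rot: [-3.141, -0.0, 1.379]
contact_force: [-0.1, 0.3, -1.3]
grip_width: 0.3
time: 6.55
tool_pos: [546.9, 32.5, 31.5]
tcp_rot: [-3.141, -0.0, 1.379]
contact_force: [-0.8, 0.9, 1.1]
grip_width: 0.3
180 [507.0, 31.0, 55.0] [508.0, 38.0, 55.0] [509.0, 41.0, 56.0]
186 [510.0, 31.0, 56.0] [511.0, 38.0, 56.0] [512.0, 41.0, 55.0]
192 [513.0, 30.0, 55.0] [514.0, 37.0, 56.0] [515.0, 40.0, 54.0]
198 [516.0, 29.0, 55.0] [518.0, 37.0, 55.0] [518.0, 40.0, 55.0]
204 [519.0, 29.0, 55.0] [521.0, 36.0, 54.0] [522.0, 39.0, 53.0]
210 [523.0, 28.0, 55.0] [524.0, 35.0, 56.0] [524.0, 38.0, 55.0]
216 [526.0, 27.0, 56.0] [527.0, 35.0, 56.0] [527.0, 38.0, 56.0]
222 [529.0, 27.0, 55.0] [530.0, 34.0, 55.0] [531.0, 37.0, 56.0]
228 [532.0, 26.0, 55.0] [534.0, 33.0, 55.0] [534.0, 37.0, 55.0]
234 [536.0, 25.0, 55.0] [537.0, 33.0, 55.0] [538.0, 36.0, 55.0]
240 [510.0, 35.0, 142.0] [540.0, 32.0, 55.0] [541.0, 35.0, 56.0]
246 [510.0, 35.0, 147.0] [537.0, 33.0, 75.0] [537.0, 36.0, 75.0]
252 [510.0, 36.0, 152.0] [537.0, 33.0, 82.0] [537.0, 36.0, 83.0]
258 [510.0, 36.0, 156.0] [537.0, 33.0, 90.0] [537.0, 36.0, 90.0]
```

```bash
python3 -m pendant '[{"linear":[5.9,-1.1,0],"twist":0},{"linear":[11.8,-2.3,0],"twist":0},{"linear":[17.7,-3.4,0],"twist":0},{"linear":[23.6,-4.6,0],"twist":0},{"linear":[25.5,-4.9,0],"twist":0}]' && python3 -m pendant '[{"linear":[2,-0.4,0],"twist":0},{"linear":[3,-0.6,0],"twist":0},{"linear":[3,-0.6,0],"twist":0}]'
python3 - <<'E'
from h import *
c=cap('wrist'); a=c['frame'][100:260,200:360]; cv2.imwrite('pics/w4.png',np.clip(cv2.resize(a,None,fx=3,fy=3)*1.3,0,255).astype(np.uint8))
E
```

```text
time: 7.22
tool_pos: [572.9, 27.5, 31.5]
tcp_rot: [3.141, -0.0, 1.379]
contact_force: [-2.0, 0.1, 0.4]
grip_width: 0.3
time: 7.6
tool_pos: [575.3, 27.0, 31.5]
tcp_rot: [-3.141, -0.0, 1.379]
contact_force: [-1.4, -0.4, -0.8]
grip_width: 0.2
```

View pics/w4.png

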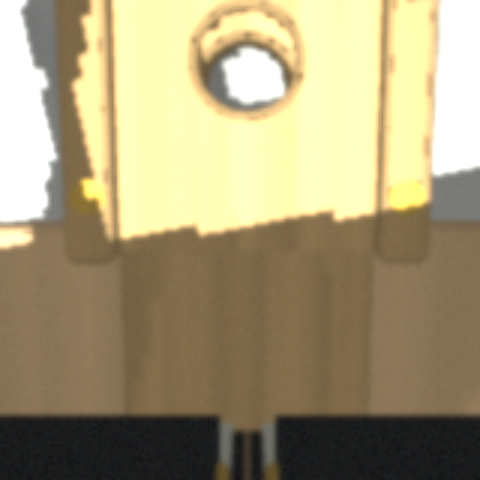

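The crop shows the tongue hole centred at about (246,61), with the block's hole nearly below it and the fingers against the board. I'll push a little further until the foam resists.

```bash
python3 -m pendant '[{"linear":[1.5,-0.3,0],"twist":0},{"linear":[2.5,-0.5,0],"twist":0},{"linear":[2.5,-0.5,0],"twist":0}]'
python3 - <<'E'
from h import *
c=load('wrist'); print('upper before',[onz(c,200+(x-1)/3,100+(y-1)/3,54.5).round(1).tolist() for x,y in((189,60),(303,60),(246,119),(246,61))])
E
python3 -m pendant '[{"linear":[1.5,-0.3,0],"twist":0},{"linear":[2,-0.4,0],"twist":0},{"linear":[2,-0.4,0],"twist":0}]'
```

```text
time: 8.02
tool_pos: [577.5, 26.6, 31.5]
tcp_rot: [-3.141, -0.0, 1.379]
contact_force: [-4.8, 0.3, -0.1]
grip_width: 0.6
upper before [[505.2, 30.7, 54.5], [508.8, 49.3, 54.5], [516.4, 38.2, 54.5], [507.1, 40.0, 54.5]]
time: 8.4
tool_pos: [579.1, 26.3, 31.5]
tcp_rot: [-3.14, 0.0, 1.379]
contact_force: [-6.7, 1.2, 2.8]
grip_width: 0.5
```

```bash
python3 -m pendant '[{"linear":[-10,2,0],"twist":0},{"linear":[-20,4,0],"twist":0},{"linear":[-25,5,30],"twist":0},{"linear":[-35,7,80],"twist":0},{"linear":[-40,8,110],"twist":0},{"linear":[-40,8,110],"twist":0},{"linear":[-40,8,110],"twist":0}]'
python3 - <<'E'
from h import *
c=cap('wrist'); P=cloud(c); o=bot.get_obs(); print(o['time'])
R=cv2.Rodrigues(np.array(c['rvec'],float))[0]
p=R@np.array([508,39.5,54.5])+np.array(c['tvec']).ravel(); u,v=c['cx']+c['fx']*p[0]/p[2],c['cy']+c['fy']*p[1]/p[2]; print(u,v)
u0,v0=int(u)-35,int(v)-30; cv2.imwrite('pics/w5.png',np.clip(cv2.resize(c['frame'][v0:v0+60,u0:u0+70],None,fx=8,fy=8,interpolation=cv2.INTER_CUBIC)*1.,0,255).astype(np.uint8)); print(u0,v0)
E
```

```text
time: 9.28
tool_pos: [539.5, 34.2, 140.9]
tcp_rot: [-3.141, -0.0, 1.379]
contact_force: [-1.1, 1.3, 0.1]
grip_width: 0.8
9.325
281.37920382482804 168.46336109891078
246 138
```

View pics/w5.png

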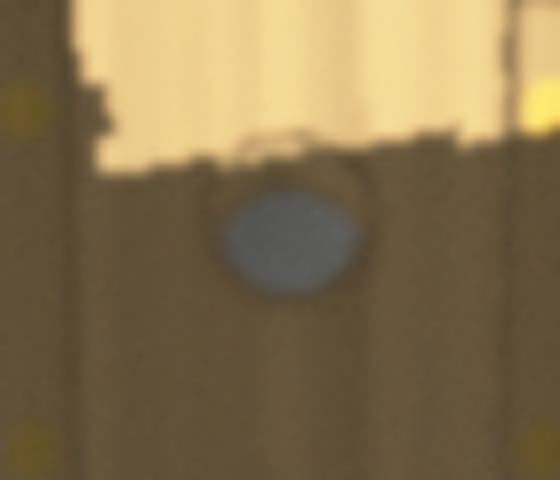

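The tongue hole's rim spans about x 208-370 and y 133-297, so it's centred near (289,215), and the table shows through it at (290,243).

```bash
python3 - <<'E'
from h import *
c=load('wrist')
for n,(x,y) in dict(c=(289,215),l=(208,215),r=(370,215),t=(289,133),b=(289,297)).items(): print(n,onz(c,246+(x-3.5)/8,138+(y-3.5)/8,54.5).round(1))
for n,(x,y) in dict(bluetop=(289,190)).items():
  for z in (0,46,46.5): print(n,z,onz(c,246+(x-3.5)/8,138+(y-3.5)/8,z).round(1))
for n,(x,y) in dict(l=(70,300),r=(512,300)).items(): print('tongue edge',onz(c,246+(x-3.5)/8,138+(y-3.5)/8,54.5).round(1))
E
python3 -m pendant '[{"linear":[-30,-50,20],"twist":4},{"linear":[-60,-110,20],"twist":8},{"linear":[-80,-170,20],"twist":8},{"linear":[-80,-230,20],"twist":8},{"linear":[-80,-290,20],"twist":8},{"linear":[-80,-348,20],"twist":8},{"linear":[-80,-348,20],"twist":8},{"linear":[-80,-348,20],"twist":8},{"linear":[-80,-348,20],"twist":8}]' 0
python3 - <<'E'
from h import *
c=cap('wrist'); cv2.imwrite('pics/w6.png',np.clip(c['frame']*1.2,0,255).astype(np.uint8)); P=cloud(c)
m=(P[...,2]>98)&(P[...,2]<116)&(abs(P[...,0]-460)<30)&(abs(P[...,1]+314)<30)
q=P[m]; r=cv2.minAreaRect(q[:,:2].astype(np.float32)); print(len(q),q.mean(0),r)
m=(abs(P[...,2]-58)<3)&(abs(P[...,0]-460)<60)&(abs(P[...,1]+314)<60)
q=P[m]; r=cv2.minAreaRect(q[:,:2].astype(np.float32)); print(len(q),r)
E
```

```text
c [504.7  40.4  54.5]
l [503.1  32.   54.5]
r [506.3  48.8  54.5]
t [496.4  42.   54.5]
b [513.2  38.8  54.5]
bluetop 0 [507.4  39.7   0. ]
bluetop 46 [503.   40.7  46. ]
bluetop 46.5 [502.9  40.7  46.5]
tongue edge [509.1  15.9  54.5]
tongue edge [518.   61.9  54.5]
time: 10.45
tool_pos: [459.9, -312.3, 161.1]
tcp_rot: [-3.141, -0.001, 1.52]
contact_force: [0.1, 1.2, -0.2]
grip_width: 85.5
940 [ 457.89913453 -314.61441581  107.59071038] ((458.92535400390625, -314.6443176269531), (23.515216827392578, 23.78109359741211), 87.09577178955078)
4573 ((459.416015625, -314.8434143066406), (70.11328887939453, 70.38806915283203), 75.20885467529297)
```

View pics/w6.png

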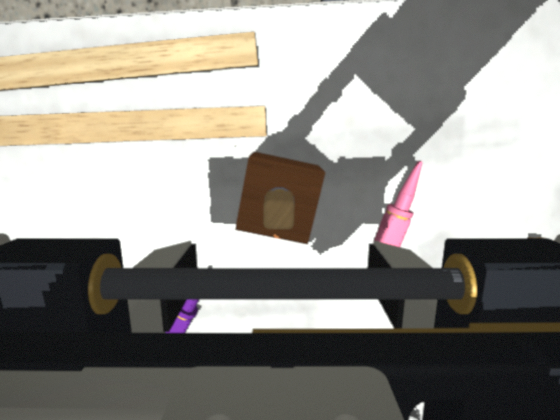

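The wrist view shows the drift's grip at (280,210), upright in the stand. The pink look-alike at (400,210) is clear of the open jaws, the purple one is at (185,318), and the grip lines up with the jaws. The holes come out at upper ≈ (504.8, 40.4) and lower ≈ (511, 39.2).

```bash
python3 -m pendant '[{"linear":[-1,-2.4,-40],"twist":0},{"linear":[-1,-2.4,-80],"twist":0},{"linear":[-1,-2.4,-105],"twist":0},{"linear":[-1,-2.4,-120],"twist":0},{"linear":[-1,-2.4,-129],"twist":0},{"linear":[-1,-2.4,-129],"twist":0}]'
python3 - <<'E'
from h import *
s=cap('side'); cv2.imwrite('pics/s7.png',np.clip(cv2.resize(s['frame'][250:370,170:320],None,fx=5,fy=5,interpolation=cv2.INTER_CUBIC)*1.4,0,255).astype(np.uint8))
E
```

```text
time: 11.25
tool_pos: [459.1, -316.1, 32.7]
tcp_rot: [3.141, 0.0, 1.519]
contact_force: [0.2, -0.5, 1.2]
grip_width: 91.8
```

View pics/s7.png

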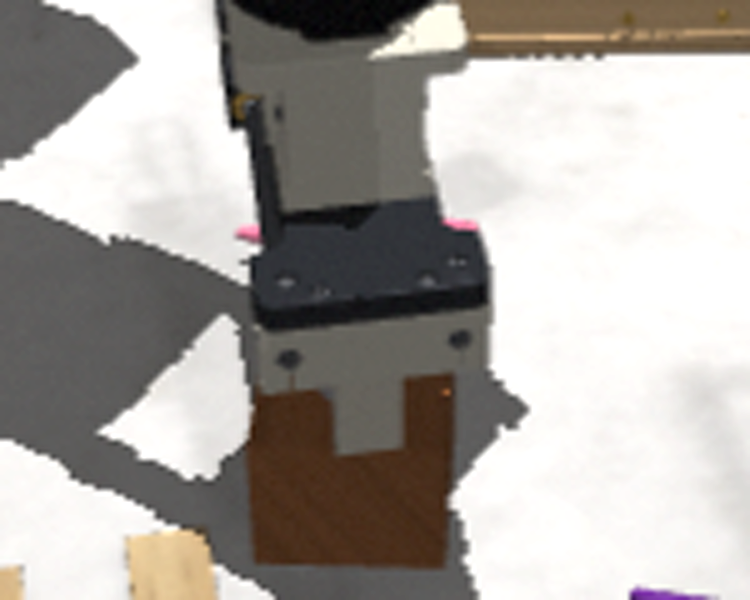

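The near fingertip ends at crop (368,453). I'll check its height, then close.

```bash
python3 - <<'E'
from h import *
s=load('side'); o,d=ray(s,170+(368-2)/5,250+(453-2)/5)
for y in (-362,-381): print((o+d*(y-o[1])/d[1]).round(1))
E
python3 -m pendant '[{"linear":[0,1.2,0],"twist":0},{"linear":[0,1.2,0],"twist":0},{"linear":[0,1.2,0],"twist":0},{"linear":[0,1.2,0],"twist":0},{"linear":[0,1.2,0],"twist":0},{"linear":[0,1.2,0],"twist":0},{"linear":[0,1.2,0],"twist":0},{"linear":[0,1.2,0],"twist":0}]' 255
```

```text
[ 457.4 -362.    65.2]
[ 454.5 -381.    83.9]
time: 12.3
tool_pos: [458.9, -315.1, 32.5]
tcp_rot: [-3.142, -0.0, 1.519]
contact_force: [-0.9, -0.0, -0.0]
grip_width: 24.1
```

The grip width is 24.1 mm, so the drift is held. Now lift it and carry it over the holes.

```bash
python3 -m pendant '[{"linear":[0,0,15],"twist":0},{"linear":[0,0,40],"twist":0},{"linear":[0,0,70],"twist":0},{"linear":[0,0,95],"twist":0},{"linear":[15,60,95],"twist":0},{"linear":[25,120,95],"twist":0},{"linear":[35,180,95],"twist":0},{"linear":[42,240,95],"twist":0},{"linear":[46,300,95],"twist":0},{"linear":[48,340,95],"twist":0},{"linear":[49,355,95],"twist":0},{"linear":[49,355,95],"twist":0},{"linear":[49,355,95],"twist":0}]'
python3 - <<'E'
from h import *
s=cap('side'); w=cap('wrist')
im=np.zeros((600,800,3),np.uint8)
im[:600,:390]=cv2.resize(s['frame'][140:260,205:283],None,fx=5,fy=5,interpolation=cv2.INTER_CUBIC)
im[:400,400:800]=cv2.resize(w['frame'][150:250,230:330],None,fx=4,fy=4,interpolation=cv2.INTER_CUBIC)
cv2.imwrite('pics/m8.png',np.clip(im*1.4,0,255).astype(np.uint8))
E
```

```text
time: 13.92
tool_pos: [508.0, 38.7, 127.7]
tcp_rot: [3.141, 0.0, 1.518]
contact_force: [0.5, -0.2, -1.6]
grip_width: 23.9
```

View pics/m8.png

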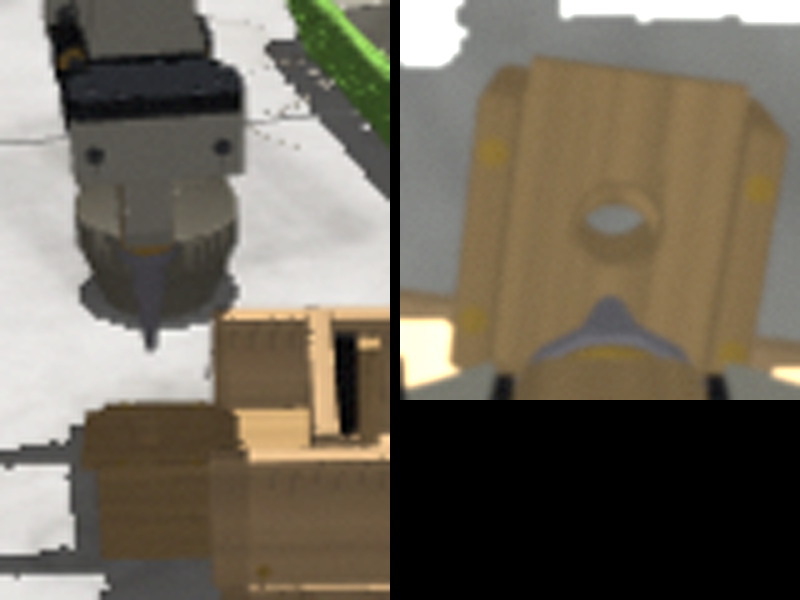

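The held drift hangs straight, with its tip at (151,348) in the side crop and (610,298) in the wrist crop. The tongue hole's rim is centred at about (616,223).

Run:
```python
from h import *
s=load('side'); w=load('wrist')
o1,d1=ray(s,205+(151-2)/5,140+(349-2)/5); o2,d2=ray(w,230+(610-400-1.5)/4,150+(297-1.5)/4)
A=np.stack([d1,-d2],1); k=np.linalg.lstsq(A,o2-o1,rcond=None)[0]; print('tip',o1+d1*k[0],o2+d2*k[1])
f=lambda x,y,z:onz(w,230+(x-400-1.5)/4,150+(y-1.5)/4,z).round(1)
print('upper',f(616,223,54.5),f(572,223,54.5),f(660,223,54.5),f(616,182,54.5),f(616,265,54.5)); print('lower near edge', f(614,204,46)); print(f(612,204,46))
print('tongue edges',f(513,200,54.5),f(733,200,54.5))
```

```text
tip [509.39430952  38.59808104 100.56680709] [507.45745492  38.56022801 100.00276259]
upper [504.9  39.9  54.5] [504.4  30.8  54.5] [505.4  48.9  54.5] [496.3  40.3  54.5] [513.9  39.4  54.5]
lower near edge [502.7  39.6  46. ]
[502.7  39.2  46. ]
tongue edges [498.9  19.   54.5] [501.3  64.1  54.5]
```

The tip triangulates to (508.4, 38.6, 100.3), so it's under the TCP in xy. It starts down at (508, 39.6), where both holes overlap.

```bash
python3 -m pendant '[{"linear":[0,0.9,-20],"twist":0},{"linear":[0,0.9,-35],"twist":0},{"linear":[0,0.9,-43],"twist":0},{"linear":[0,0.9,-49],"twist":0},{"linear":[0,0.9,-54],"twist":0},{"linear":[0,0.9,-58],"twist":0},{"linear":[0,0.9,-60],"twist":0},{"linear":[0,0.9,-60],"twist":0}]'
```

```text
time: 15.02
tool_pos: [507.9, 40.9, 67.5]
tcp_rot: [3.142, -0.0, 1.519]
contact_force: [0.6, 0.2, -1.0]
grip_width: 23.8
```

The tip is now about 6 mm into the block's hole with no side force. Continue down, easing the axis over to the lower hole.

```bash
python3 -m pendant '[{"linear":[0,-1.5,0],"twist":0},{"linear":[0.5,-1.5,-3],"twist":0},{"linear":[1,-1.6,-6],"twist":0},{"linear":[1.5,-1.7,-9],"twist":0},{"linear":[2,-1.8,-12],"twist":0},{"linear":[2,-1.8,-12],"twist":0}]' && python3 -m pendant '[{"linear":[0.5,0,-3],"twist":0},{"linear":[1,0,-6],"twist":0},{"linear":[1,0,-8],"twist":0},{"linear":[1,0,-8],"twist":0}]'
```

```text
time: 15.78
tool_pos: [509.2, 39.2, 55.0]
tcp_rot: [-3.14, -0.0, 1.519]
contact_force: [-2.6, 1.4, -1.2]
grip_width: 23.7
time: 16.27
tool_pos: [510.2, 39.2, 47.2]
tcp_rot: [-3.14, -0.0, 1.519]
contact_force: [-4.5, 1.7, -1.3]
grip_width: 23.8
```

```bash
python3 -m pendant '[{"linear":[0.3,0,-2],"twist":0},{"linear":[0.5,0,-4],"twist":0},{"linear":[0.5,0,-6],"twist":0},{"linear":[0.5,0,-6],"twist":0}]' && python3 -m pendant '[{"linear":[0,0,-2],"twist":0},{"linear":[0,0,-4],"twist":0},{"linear":[0,0,-4],"twist":0}]'
```

```text
time: 16.77
tool_pos: [510.4, 39.2, 41.1]
tcp_rot: [-3.139, -0.0, 1.519]
contact_force: [-5.1, 1.7, -0.7]
grip_width: 23.7
time: 17.15
tool_pos: [510.4, 39.3, 37.1]
tcp_rot: [-3.139, -0.0, 1.519]
contact_force: [-5.5, 1.9, -0.4]
grip_width: 23.6
```

```bash
python3 -m pendant '[{"linear":[0.2,0,-1.5],"twist":0},{"linear":[0.4,0,-3],"twist":0},{"linear":[0.4,0,-4.5],"twist":0},{"linear":[0.4,0,-4.5],"twist":0}]' && python3 -m pendant '[{"linear":[0,0,-1.5],"twist":0},{"linear":[0,0,-3],"twist":0},{"linear":[0,0,-3],"twist":0}]'
```

```text
time: 17.65
tool_pos: [510.6, 39.3, 32.6]
tcp_rot: [-3.139, -0.0, 1.519]
contact_force: [-6.0, 1.2, 0.5]
grip_width: 24.0
time: 18.02
tool_pos: [510.7, 39.3, 29.6]
tcp_rot: [-3.139, -0.0, 1.519]
contact_force: [-5.9, 1.8, -0.1]
grip_width: 23.8
```

```bash
python3 -m pendant '[{"linear":[0,0,-0.7],"twist":0},{"linear":[0,0,-1.4],"twist":0},{"linear":[0,0,-1.4],"twist":0}]'; python3 -m pendant '[{"linear":[0,0,-0.7],"twist":0},{"linear":[0,0,-1.2],"twist":0},{"linear":[0,0,-1.2],"twist":0}]'
```

```text
time: 18.4
tool_pos: [511.1, 39.2, 28.8]
tcp_rot: [-3.14, -0.0, 1.519]
contact_force: [-7.2, 2.0, 4.5]
grip_width: 23.8
time: 18.77
tool_pos: [511.5, 39.2, 28.4]
tcp_rot: [-3.142, -0.0, 1.519]
contact_force: [-8.0, 1.4, 9.6]
grip_width: 23.7
```

z has stalled at 28.4 and Fz has risen to 9.6 N, so the collar is down. Release, back straight up and look.

```bash
python3 -m pendant '[{"linear":[-0.5,0,0.6],"twist":0},{"linear":[-0.5,0,0.6],"twist":0},{"linear":[-0.5,0,0.6],"twist":0},{"linear":[-0.5,0,0.6],"twist":0},{"linear":[-0.5,0,0.6],"twist":0},{"linear":[-0.5,0,0.6],"twist":0},{"linear":[-0.5,0,0.6],"twist":0}]' 0; python3 -m pendant '[{"linear":[0,0,10],"twist":0},{"linear":[0,0,30],"twist":0},{"linear":[0,0,70],"twist":0},{"linear":[0,0,120],"twist":0},{"linear":[0,0,160],"twist":0},{"linear":[0,0,160],"twist":0},{"linear":[0,0,160],"twist":0}]'
python3 - <<'E'
from h import *
s=cap('side'); w=cap('wrist')
P=cloud(w); m=(P[...,2]>100)&(P[...,2]<112)&(abs(P[...,0]-511)<30)&(abs(P[...,1]-39)<30); q=P[m]
r=cv2.minAreaRect(q[:,:2].astype(np.float32)); print('grip top z',np.median(q[:,2]),len(q),r)
R=np.linalg.lstsq(np.c_[q[:,:2],np.ones(len(q))],q[:,2],rcond=None)[0]; print('tilt slopes',R[:2])
P=cloud(s); q=P[(P[...,2]>60)&(P[...,2]<112)&(abs(P[...,0]-511)<25)&(abs(P[...,1]-39)<30)]; print('side',len(q),q.max(0),q.min(0))
im=np.zeros((600,800,3),np.uint8)
im[:600,:390]=cv2.resize(s['frame'][140:260,205:283],None,fx=5,fy=5,interpolation=cv2.INTER_CUBIC)
im[:400,400:800]=cv2.resize(w['frame'][110:210,230:330],None,fx=4,fy=4,interpolation=cv2.INTER_CUBIC)
cv2.imwrite('pics/m9.png',np.clip(im*1.4,0,255).astype(np.uint8))
E
```

```text
time: 19.65
tool_pos: [511.3, 39.1, 28.1]
tcp_rot: [3.141, -0.0, 1.519]
contact_force: [-1.0, -0.3, 0.3]
grip_width: 88.7
time: 20.52
tool_pos: [510.8, 39.1, 187.8]
tcp_rot: [-3.141, -0.0, 1.519]
contact_force: [0.1, 0.1, -0.0]
grip_width: 92.2
grip top z 104.8731096731972 739 ((508.67999267578125, 40.3160514831543), (23.274700164794922, 24.228456497192383), 86.8109130859375)
tilt slopes [ 0.05811665 -0.01642791]
side 198 [522.11504233  50.16709325 105.49556064] [497.65413346  21.50266266  60.22377227]
```

View pics/m9.png

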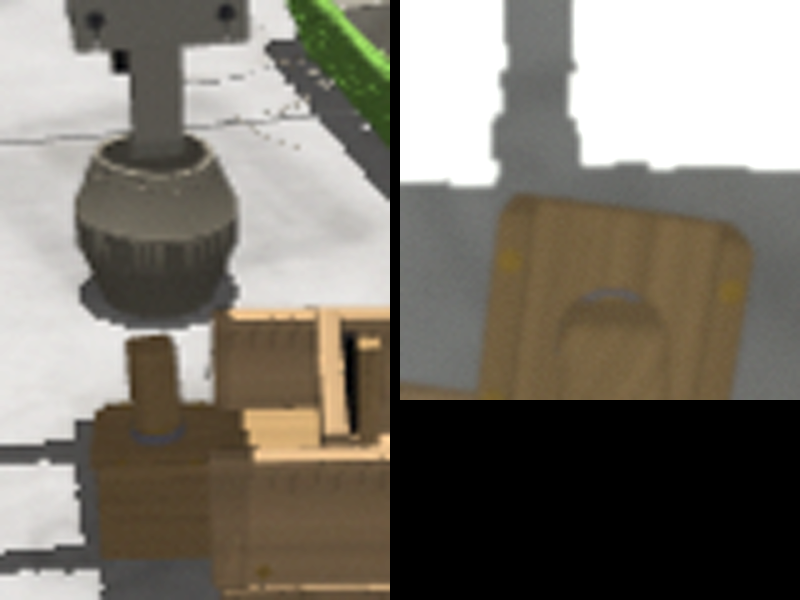

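The side crop shows the drift standing in the tongue with its collar down, leaning slightly towards the robot (grip axis (150,338) to (157,430)). The pot stands undisturbed behind it. The grip top at z 104.9 matches the expected 104.5. I'll measure the lean better and check that it's stable.

Run:
```python
from h import *
for i in range(3):
    w=cap('wrist'); P=cloud(w)
    m=((P[...,2]>98)&(P[...,2]<112)&(abs(P[...,0]-510)<25)&(abs(P[...,1]-40)<25)).astype(np.uint8)
    m=cv2.erode(m,np.ones((7,7)))>0; q=P[m]
    A=np.c_[q[:,:2]-q[:,:2].mean(0),np.ones(len(q))]; R=np.linalg.lstsq(A,q[:,2],rcond=None)[0]
    m2=(abs(P[...,2]-54.5)<4)&(P[...,0]<490)&(P[...,0]>440)&(abs(P[...,1]-43)<18); t=P[m2]
    T=np.linalg.lstsq(np.c_[t[:,:2]-t[:,:2].mean(0),np.ones(len(t))],t[:,2],rcond=None)[0]
    print('grip',len(q),R.round(3),'tongue',len(t),T.round(3))
s=cap('side'); P=cloud(s)
m=(abs(P[...,0]-510)<25)&(abs(P[...,1]-33)<22)&(P[...,2]>62)&(P[...,2]<102)
V,U=np.nonzero(m); row=[]
for v in np.unique(V):
    u=U[V==v]; row.append((v,u.min(),u.max(),P[v,int(u.mean()),2]))
row=np.array(row); print(row[::4].round(1).tolist())
# predicted: axis points -> image rays on plane y=~28 (near face)
xs=[]
for v,a,b,z in row[2:-2]:
    o,d=ray(s,(a+b)/2,v); p=o+d*(28-o[1])/d[1]; xs.append(p[[0,2]])
xs=np.array(xs); print('dx/dz',np.polyfit(xs[:,1],xs[:,0],1))
```

```text
grip 435 [ 5.80000e-02 -3.00000e-03  1.05276e+02] tongue 472 [ 3.300e-02 -4.000e-03  5.504e+01]
grip 397 [ 4.30000e-02 -4.00000e-03  1.05211e+02] tongue 475 [ 1.7000e-02 -0.0000e+00  5.5067e+01]
grip 310 [ 4.30000e-02 -1.30000e-02  1.05317e+02] tongue 472 [ 2.4000e-02 -5.0000e-03  5.5035e+01]
[[207.0, 232.0, 232.0, 100.6], [211.0, 230.0, 240.0, 101.8], [215.0, 231.0, 240.0, 91.0], [219.0, 231.0, 240.0, 81.6], [223.0, 232.0, 241.0, 67.6]]
dx/dz [-6.46898806e-02  5.14505204e+02]
```

Run:
```python
from h import *
print(bot.close_job()); print(bot.get_obs()['time'])
```

```text
the job is handed in; nothing more can be done
None
the job is handed in; nothing more can be done
```

The frame is closed and the drift is standing in both holes with its collar down on the tongue. I handed the job in at about 21 s; no verdict was reported.

**What I did:** I pushed the sliding end about 4 mm into the foam, reading 6.7 N, and let it spring back. The upper hole then measured about 6 mm short of the lower one. I took the wooden drift from its stand and started it where the two holes overlap. Then I pressed it down while easing it over towards the lower hole. It stopped at 9.6 N downward force, and I let go and backed straight up.

**Last checks:**
- **Seating:** the grip's top measured 104.9–105.3 mm above the table, against 104.5 expected with the collar down. That puts the tip about 43 mm below the lower hole's edge.
- **Lean:** the drift leans slightly towards the robot. Estimates ran from about 0.02 to 0.065 rad, with a limit of 0.1; the estimates differ but all are inside it.
- **Hole alignment:** the drift hides the holes, so I couldn't measure this directly. I infer it from the 16 mm shank being through both 17 mm holes.
- **Bystanders:** the pot stood undisturbed in the last side picture. I never moved near the stamp or the cutter, but I didn't re-measure them. The pink and purple look-alikes were not touched.

**What disagreed:**
- **Fingertip height:** with the gripper shut, both cameras showed the fingertips about 36 mm higher than the reported tool position. My first push therefore passed over the end board without touching it. I corrected for this in every later move.
- **Open fingertip height:** a side-view check with the jaws open at the stand was ambiguous (65–84 mm). The grasp itself held at a 24 mm opening.

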